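# Find the proud rest button on a deburring fixture and press it level

## Robot

A 7-joint arm with a two-finger parallel gripper is mounted at the origin on the work surface. World frame = base frame: x ahead of the robot, y to its left, z up, the work surface at z = 0. Lengths are in m, angles in rad, forces in N, time in s.
With the tool pointing down it reaches from about 0.425 to 0.925 m from the base axis. Payload 6.8 kg.
Tool frame: the origin (TCP) lies at the very end of the fingers, on their centre line; the grasp point (between the pads) lies 19 mm behind it; z points along the fingers, y is the line along which they close (so a half turn about z gives the same grasp; the last joint's range is limited). The gripper opens to 85 mm and grips with 20 to 120 N. Pads are 22 mm wide; open, the fingers measure 114 mm over their backs; the gripper's body (76 mm by 85 mm) begins 54 mm behind the grasp point. The pads swing forward as they close: fully open they stand 13 mm farther back than shut.
Start: joints at [1.188, 0.477, 0.022, 1.555, -0.011, 1.109, -0.083], TCP at [0.183, -0.65, 0.231] pointing down, gripper open.
Joint ranges: [-2.96, 2.96], [-0.34, 2.1], [-1.41, 1.46], [0.24, 2.44], [-1.37, 4.51], [0.17, 1.92], [-2.96, 2.96]. Speed limits (rad/s): [2.39, 2.39, 3.14, 3.14, 3.14, 3.14, 3.14].

## Interface

Orientations are given as a rotation vector (axis times angle).
In Python, from bench import monitor, optics, r gives the robot as it stands.
- The arm moves only by the shell command python3 -m crank 'ROWS' [OPENING] [FORCE]. ROWS is JSON, a list of rows, each a list of 2 entries, a list of its own where there are three numbers: the shift along the tool's x, y, z in cm, then the turn, a rotation vector about the tool's x, y, z in rad. A call has 1 to 5 rows; each row shifts and turns the commanded pose from where the row before left it, along the tool's axes as they then stand; what a row does not reach is not made up. A row lasts 1/10 s, in which the tool goes at most 50 mm and 8.59 degrees, less where a joint would pass 70% of its speed; a pose out of reach is approached as far as the arm can. A call is refused whole if a number of a shift passes 5 or a number of a turn 0.15, either way. A call with a gripper value outside its range is refused whole. OPENING is the finger opening in cm, from 0 to 8.54, set as the call begins (- or left out, the last holds). The fingers move at their own pace and stop on an object; FORCE is the grip in N (left out, the last holds). Time passes only in rows, so rows that do not move let the fingers close. It gives the time, the measured TCP pose, the force, the opening and the grip force at its end, in the units of the state.
- monitor.get_obs(): the state, without advancing time (a new reading comes with each control period).
- optics.grab_frame(name): name is "scene" or "top" or "wrist"; returns (picture, depth): 420x560x3 uint8, red, green, blue; 420x560 float32, m along the optical axis (not along the pixel's ray), 0 where there is no reading.
- optics.camera_model(name): a dict with "vertical_fov" (degrees; the focal length in pixels is half the picture's height over the tangent of half this angle, whatever the lens; pixels are square), "cx", "cy" (the principal point, pixels), "D" ([k1, k2, p1, p2, k3] as OpenCV has them; the pictures are not rectified), "R" (3x3) and "t" (3): a world point X has camera coordinates R X + t; the wrist camera has in their place "hand_eye" (4x4, takes a point from camera to tool coordinates, whose origin is the TCP and whose axes are the flange's). Camera axes: x right, y down, z forward; pixel columns grow to the right and rows downward; lengths in m; the calibration is good to about 2 mm. A picture is of the moment at which its call begins: read the wrist's pose just before it. camera_model takes no time and is no camera call.
- r.hand_in(): hands the job in; it is judged then, once.
The state is a dict: "clock": time; "joints": joint angles; "qvel": joint speeds; "tau": joint torques, N m; "tcp_pos": TCP position; "orientation": TCP orientation; "contact_force": force on the tool from outside, world axes, zero at the start; "moment": the same for the moment, N m; "grip_width": finger opening in m; "gripper_force": force on a finger pad.
Only numpy, scipy, OpenCV 4.12 (cv2) and the standard library are available. Lean on these libraries where they do the work, as an engineer would, in place of code of your own. Each camera call takes 0.05 s, during which the arm holds its last target. There are 200 camera calls.

## Task

One of the six steel rest buttons in the fixture stands slightly proud of the other five. Take the hand probe from its stand, touch the buttons lightly with its tip to find the high one, and press only that one down with the probe until it is level with the rest, not below them and without shifting the others. Then put the probe gently back in its stand, fully down, and let go; leave everything else on the bench alone.

Things in the scene. Friction and masses are not known exactly. Their poses are not given: they have to be found in the camera images.
- fixture: Aluminium frame fixed to the bench, 160 (x) by 220 (y) mm, 30 mm high, rim bars 14 mm wide; origin at the centre of its underside. In it a dark steel slab carries six identical round steel buttons, 24 mm across, in two rows of three. The plane of their tops varies from 1 mm below to 4 mm above the rim's top and must be felt; one button stands 2.3 to 3.3 mm above it, the rest within 0.3 mm.
- place0 (a point): Centre of one button place, at the height of the rim's top (30 mm above the bench), at x -36, y 60 mm in the fixture's frame. It tells where a button is, not how high its top stands.
- place1 (a point): Centre of one button place, at the height of the rim's top (30 mm above the bench), at x -36, y 0 mm in the fixture's frame. It tells where a button is, not how high its top stands.
- place2 (a point): Centre of one button place, at the height of the rim's top (30 mm above the bench), at x -36, y -60 mm in the fixture's frame. It tells where a button is, not how high its top stands.
- place3 (a point): Centre of one button place, at the height of the rim's top (30 mm above the bench), at x 36, y 60 mm in the fixture's frame. It tells where a button is, not how high its top stands.
- place4 (a point): Centre of one button place, at the height of the rim's top (30 mm above the bench), at x 36, y 0 mm in the fixture's frame. It tells where a button is, not how high its top stands.
- place5 (a point): Centre of one button place, at the height of the rim's top (30 mm above the bench), at x 36, y -60 mm in the fixture's frame. It tells where a button is, not how high its top stands.
- button0 (a joint): Height in m of one button over the plane they should share (0 level, + proud, - too deep). Which of the six places it sits in changes with every start and is not told. Tight press fit: it stays put under pushes up to about 15 N, above that it slides down and stays there; nothing brings it back up. Travel 5 mm either way.
- button1 (a joint): Height in m of one button over the plane they should share (0 level, + proud, - too deep). Which of the six places it sits in changes with every start and is not told. Tight press fit: it stays put under pushes up to about 15 N, above that it slides down and stays there; nothing brings it back up. Travel 5 mm either way.
- button2 (a joint): Height in m of one button over the plane they should share (0 level, + proud, - too deep). Which of the six places it sits in changes with every start and is not told. Tight press fit: it stays put under pushes up to about 15 N, above that it slides down and stays there; nothing brings it back up. Travel 5 mm either way.
- button3 (a joint): Height in m of one button over the plane they should share (0 level, + proud, - too deep). Which of the six places it sits in changes with every start and is not told. Tight press fit: it stays put under pushes up to about 15 N, above that it slides down and stays there; nothing brings it back up. Travel 5 mm either way.
- button4 (a joint): Height in m of one button over the plane they should share (0 level, + proud, - too deep). Which of the six places it sits in changes with every start and is not told. Tight press fit: it stays put under pushes up to about 15 N, above that it slides down and stays there; nothing brings it back up. Travel 5 mm either way.
- button5 (a joint): Height in m of one button over the plane they should share (0 level, + proud, - too deep). Which of the six places it sits in changes with every start and is not told. Tight press fit: it stays put under pushes up to about 15 N, above that it slides down and stays there; nothing brings it back up. Travel 5 mm either way.
- probe: Hand probe standing upright in its stand, 130 mm long, 0.14 to 0.24 kg: steel stem of 10 mm diameter and 56 mm length, its flat tip tapered to 6 mm; then a steel collar, 32 mm across and 6 mm thick; then a black round handle, 22 mm across and 68 mm long. Origin at the tip's centre, z along the probe; the handle spans z = 62 to 130 mm.
- probe_tip (a point): The centre of the probe's tip (same point as the probe's origin).
- stand: Light wooden block, 70 by 70 mm, 60 mm high, fixed to the bench, with one vertical 16 mm wide round hole through its middle; origin at the centre of its underside on the bench. The probe's stem hangs in the hole and its collar rests on the block's top, so the tip is then 4 mm above the bench.
- carbon_block: Bystander: dark carbon block, 90 x 70 x 55 mm, origin at the centre of its underside.
- flange: Bystander: flat steel ring, 100 mm across, 22 mm high, origin at the centre of its underside.
- air_sander: Bystander: aluminium air sander lying on the bench, body 36 x 110 x 32 mm with a nose on its +y end (190 mm overall), origin at the underside of the body's centre.
Things that resemble listed ones, but are neither listed nor needed, are in the scene too. Of the things that look like the stand, the largest one is meant.

How it is judged:
By the outcome, as a careful person would: the job done as asked, in the order asked, and still so for the second after the job is handed in, with the robot touching nothing.
It also fails if it takes over 72 s, if anything falls off the work surface, if the arm or the gripper's body presses on something with over 40 N, if the wrist force passes 120 N, or if a joint passes its speed limit or range.

## Working session

There is one attempt and no reset: what is moved stays moved. The work goes in short steps, Python scripts to look and compute and a shell command to move; the robot and the scene stay as the last step left them, time stands still between calls to the robot, and variables do not carry over. Pictures are saved under pics/ and viewed, at most 10 in all, crops included, and the job is handed in when it is done.

```bash
ls; mkdir -p pics; cat > h.py <<'E'
import numpy as np, cv2
from bench import monitor, optics, r
def K(c):
    f=210/np.tan(np.radians(c["vertical_fov"])/2)
    return np.array([[f,0,c["cx"]],[0,f,c["cy"]],[0,0,1.]])
def ext(name):
    c=optics.camera_model(name)
    if "R" in c: return K(c),np.array(c["D"]),np.array(c["R"]),np.array(c["t"])
    s=monitor.get_obs(); Rt=cv2.Rodrigues(np.array(s["orientation"],float))[0]
    H=np.array(c["hand_eye"]); Rw=Rt@H[:3,:3]; tw=Rt@H[:3,3]+np.array(s["tcp_pos"])
    return K(c),np.array(c["D"]),Rw.T,-Rw.T@tw
def cast(E,uv,z):
    k,D,R,t=E
    p=cv2.undistortPoints(np.array(uv,float).reshape(-1,1,2),k,D).reshape(-1,2)
    d=np.c_[p,np.ones(len(p))]@R; o=-R.T@t
    return o+d*((z-o[2])/d[:,2])[:,None]
def proj(E,X):
    k,D,R,t=E
    return cv2.projectPoints(np.array(X,float).reshape(-1,1,3),cv2.Rodrigues(R)[0],t,k,D)[0].reshape(-1,2)
E
python3 - <<'E'
from h import *
s=monitor.get_obs(); print(s)
for n in("top","scene"):
    im,d=optics.grab_frame(n); cv2.imwrite(f"pics/{n}.png",im[...,::-1]); np.savez(f"{n}.npz",im=im,d=d)
    E=ext(n); print(n,-E[2].T@E[3],E[0][0,0],E[1])
E
```

```text
pics
{'clock': 0.0, 'joints': array([ 1.1879036 ,  0.47781286,  0.02231206,  1.55646766, -0.01151756,
        1.10928452, -0.08311807]), 'qvel': array([ 2.86537100e-04,  8.19685259e-06,  3.81709271e-04,  5.14548182e-05,
       -4.61492809e-04,  8.31316930e-04, -4.50252326e-04]), 'tau': array([ 1.70180585e-03, -5.96439922e+01,  1.60854198e+00, -2.81195515e+01,
        1.23868123e-02,  9.42999817e-03, -2.50845233e-05]), 'tcp_pos': array([ 0.18300368, -0.64909704,  0.23030977]), 'orientation': array([-3.11018947e+00, -4.30070070e-01,  5.66273148e-04]), 'contact_force': array([ 0.10889207, -0.16444645,  0.2335318 ]), 'moment': array([-0.01970469,  0.00218989, -0.0103953 ]), 'gripper_force': 0.0, 'grip_width': 0.08532357218844341}
top [ 0.37569922 -0.05453535  1.19957078] 534.3624673490452 [0.01426796 0.         0.         0.         0.        ]
scene [ 1.07486668 -0.19384216  0.91361452] 412.3129980876829 [-0.10163844  0.          0.          0.          0.        ]
```

View pics/top.png

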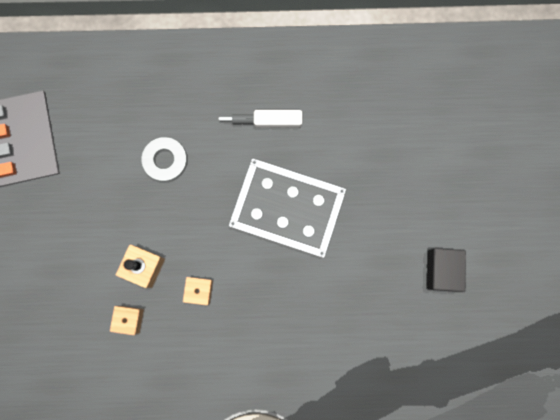

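View pics/scene.png

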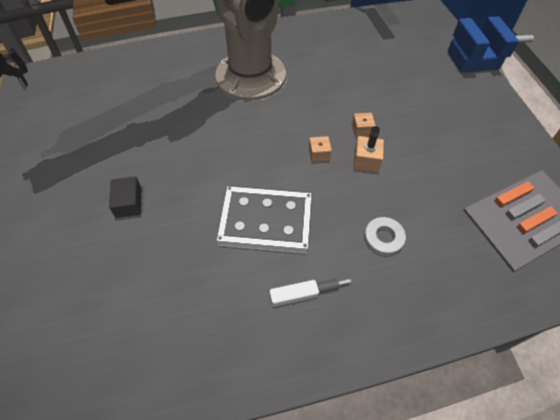

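The top view shows three wooden blocks: (138,266), carrying the black-handled probe, plus (197,291) and (125,320), both smaller and empty. The first is the largest and holds the probe, so it's the stand. The fixture is near (288,208) with its six buttons, the flange at (164,159), the sander at (270,118) and the carbon block at (447,270). I'll confirm in a crop and measure.

```bash
python3 - <<'E'
from h import *
z=np.load("top.npz"); im,d=z["im"],z["d"]; E=ext("top"); k,D,R,t=E
cv2.imwrite("pics/crop.png",cv2.resize(im[150:350,90:360,::-1],None,fx=2.9,fy=2.9,interpolation=cv2.INTER_CUBIC))
v,u=np.mgrid[:420,:560]; uv=np.c_[u.ravel(),v.ravel()].astype(float)
p=cv2.undistortPoints(uv.reshape(-1,1,2),k,D).reshape(-1,2); c=np.c_[p,np.ones(len(p))]*d.reshape(-1,1)
W=((c-t)@R).reshape(420,560,3)
print("bench z",np.median(W[200:260,350:400,2]),W[200:260,350:400,2].std())
hsv=cv2.cvtColor(im,cv2.COLOR_RGB2HSV)
wood=((hsv[...,1]>70)&(hsv[...,0]>5)&(hsv[...,0]<30)&(hsv[...,2]>120)&(v>230)).astype(np.uint8)
for cn in cv2.findContours(wood,cv2.RETR_EXTERNAL,cv2.CHAIN_APPROX_NONE)[0]:
    if cv2.contourArea(cn)<100: continue
    m=cv2.drawContours(np.zeros_like(wood),[cn],-1,1,-1)>0
    zt=np.median(W[m][:,2]); top=(m&(abs(W[...,2]-zt)<.012)).astype(np.uint8)
    c2=max(cv2.findContours(top,cv2.RETR_EXTERNAL,cv2.CHAIN_APPROX_NONE)[0],key=cv2.contourArea)
    X=cast(E,c2.reshape(-1,2),zt)
    print("wood",cv2.boundingRect(cn),cv2.contourArea(cn),zt,cv2.minAreaRect((X[:,:2]*1000).astype(np.float32)))
# fixture buttons & rim
br=((hsv[...,2]>190)&(hsv[...,1]<40)&(u>220)&(u<360)&(v>145)&(v<265)).astype(np.uint8)
B=[]
for cn in cv2.findContours(br,cv2.RETR_LIST,cv2.CHAIN_APPROX_NONE)[0]:
    a=cv2.contourArea(cn)
    if a<40: continue
    (x,y),w,ang=cv2.minAreaRect(cn); X=cast(E,cn.reshape(-1,2),.03)*1000
    print("br",round(x,1),round(y,1),a,cv2.minAreaRect(X[:,:2].astype(np.float32)))
E
```

```text
bench z -4.54037310864877e-06 0.06564903377239376
wood (110, 306, 30, 29) 662.5 0.04433278674110021 ((321.2350769042969, 265.6529846191406), (55.89583206176758, 53.42290496826172), 80.20227813720703)
wood (183, 277, 29, 28) 634.5 0.04419877100984772 ((377.8472900390625, 111.98043060302734), (54.28985595703125, 52.25600814819336), 81.31043243408203)
wood (116, 245, 45, 43) 1136.0 0.05996443543840854 ((433.4706726074219, 233.87936401367188), (72.50505828857422, 69.93988037109375), 65.6785659790039)
br 308.3 230.8 94.5 ((500.8046875, -130.65330505371094), (24.888633728027344, 23.522184371948242), 43.09498596191406)
br 282.0 222.0 86.5 ((521.7606811523438, -73.47764587402344), (22.074462890625, 22.227575302124023), 88.41455078125)
br 256.0 213.5 87.5 ((542.252685546875, -16.57286262512207), (22.102243423461914, 24.568603515625), 88.66048431396484)
br 318.0 200.0 86.0 ((568.759521484375, -154.7745819091797), (22.303800582885742, 22.49742317199707), 88.44451904296875)
br 292.0 191.5 88.0 ((589.4812622070312, -97.68478393554688), (23.72736930847168, 23.90549087524414), 43.707191467285156)
br 267.0 183.0 82.0 ((610.214599609375, -42.584564208984375), (22.29802894592285, 22.693668365478516), 88.46544647216797)
br 287.1 207.2 5092.0 ((554.9291381835938, -85.80977630615234), (193.69898986816406, 133.80828857421875), 69.92442321777344)
br 287.2 207.2 7085.5 ((555.0186157226562, -86.01725769042969), (221.91871643066406, 161.96835327148438), 69.9529037475586)
```

View pics/crop.png

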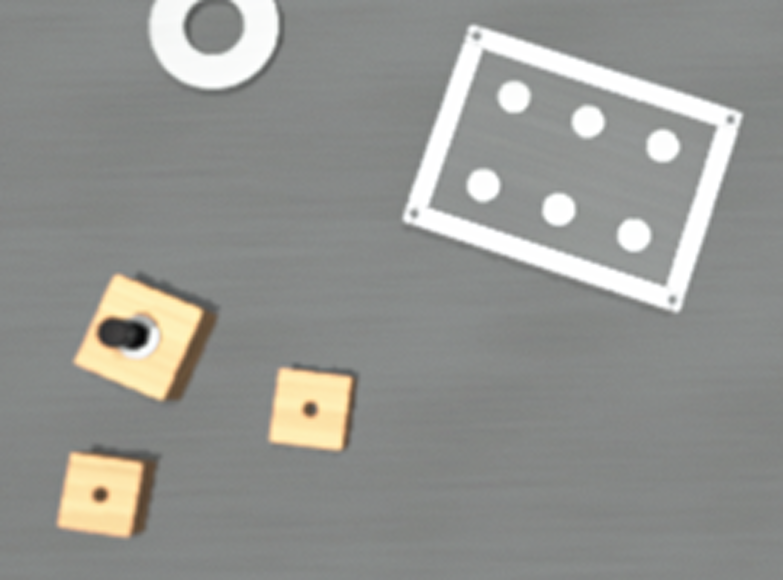

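The crop confirms the big block at (138,266), about 70 mm wide and 60 mm high, with the probe in it. First I'll turn the tool so its axes line up with the world, then move.

```bash
python3 -m crank '[[[0,0,0],[0,0,0.137]],[[0,0,0],[0,0,0.137]],[[2.9,-4.0,0],[0,0,0]],[[2.9,-4.0,0],[0,0,0]],[[2.9,-4.0,0],[0,0,0]]]' 8.5 40; python3 -m crank '[[[2.9,-4.0,0],[0,0,0]],[[2.9,-4.0,0],[0,0,0]],[[2.9,-4.0,0],[0,0,0]],[[2.9,-4.0,0],[0,0,0]],[[2.9,-4.0,0],[0,0,0]]]'; python3 -m crank '[[[2.9,-4.0,0],[0,0,0]],[[2.9,-4.0,0],[0,0,0]],[[0,-4.9,0],[0,0,0]],[[0,-4.9,0],[0,0,0]],[[0,-4.9,0],[0,0,0]]]'
```

```text
clock: 0.6
tcp_pos: [0.2706, -0.528, 0.2307]
orientation: [-3.141, 0.0, 0.001]
contact_force: [0.9, -0.2, 0.8]
grip_width: 0.0849
gripper_force: 0.0
clock: 1.1
tcp_pos: [0.4155, -0.3276, 0.2312]
orientation: [-3.142, -0.001, 0.0]
contact_force: [1.4, -0.9, 0.3]
grip_width: 0.0851
gripper_force: 0.0
clock: 1.6
tcp_pos: [0.4723, -0.1005, 0.231]
orientation: [3.142, 0.001, -0.001]
contact_force: [1.6, -0.2, 0.3]
grip_width: 0.0848
gripper_force: 0.0
```

```bash
python3 -m crank '[[[-0.55,-4.7,0],[0,0,0]],[[-0.55,-4.7,0],[0,0,0]],[[-0.55,-4.7,0],[0,0,0]],[[-0.55,-4.7,0],[0,0,0]],[[-0.55,-4.7,0],[0,0,0]]]'; python3 -m crank '[[[-0.55,-4.7,0],[0,0,0]],[[-0.55,-4.7,0],[0,0,0]],[[0,0,0],[0,0,0]],[[0,0,0],[0,0,0]]]';  python3 - <<'E'
from h import *
s=monitor.get_obs();E=ext("wrist"); im,d=optics.grab_frame("wrist"); cv2.imwrite("pics/w1.png",im[...,::-1]); np.savez("w1.npz",im=im,d=d)
print(s["clock"],s["tcp_pos"],s["contact_force"],s["joints"]); print(-E[2].T@E[3],E[2],proj(E,[[.4335,.234,.06],[.4335,.234,.134]]))
E
```

```text
clock: 2.1
tcp_pos: [0.4443, 0.1341, 0.2313]
orientation: [3.141, 0.001, 0.0]
contact_force: [1.4, 0.5, -0.5]
grip_width: 0.0845
gripper_force: 0.0
clock: 2.5
tcp_pos: [0.4333, 0.2273, 0.2309]
orientation: [3.141, 0.006, -0.001]
contact_force: [0.5, -0.9, -0.6]
grip_width: 0.085
gripper_force: 0.0
2.5 [0.43333461 0.2273223  0.23090772] [ 0.53332933 -0.88784063 -0.60774166] [-0.17350588  0.2100243  -0.49495738  1.96093177  0.11766989  0.99930798
 -2.2902721 ]
[0.50313212 0.22705776 0.37217649] [[ 4.65807790e-03 -9.99989099e-01 -3.21430289e-04]
 [-9.62489806e-01 -4.57059971e-03  2.71279346e-01]
 [-2.71277858e-01 -9.54266947e-04 -9.62500604e-01]] [[269.25926166 192.83561588]
 [267.15304789 213.76508592]]
```

View pics/w1.png

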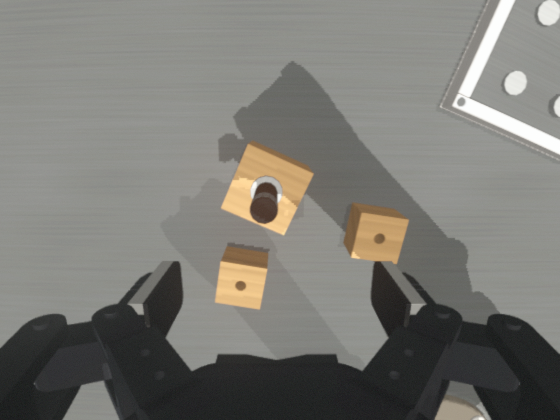

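The wrist view shows the handle with its top near (264,208), the collar near (266,190) and the stand around (267,188). I'll refine with masks.

```bash
python3 - <<'E'
from h import *
z=np.load("w1.npz"); im,d=z["im"],z["d"]; E=ext("wrist"); hsv=cv2.cvtColor(im,cv2.COLOR_RGB2HSV)
roi=np.zeros(im.shape[:2],bool); roi[140:240,215:320]=1
def cs(m): return max(cv2.findContours(m.astype(np.uint8),cv2.RETR_EXTERNAL,cv2.CHAIN_APPROX_NONE)[0],key=cv2.contourArea).reshape(-1,2)
g=hsv[...,2]
h=roi&(g<75); h[:175]=0; h[:,:245]=0;h[:,290:]=0
c=cs(h); print("handle bbox",cv2.boundingRect(c),cv2.contourArea(c))
low=c[c[:,1]>205]; 
(x,y),rr=cv2.minEnclosingCircle(low); print(x,y,rr,"axis top",cast(E,[[x,y]],.134))
k,D,R,t=E
v,u=np.mgrid[:420,:560]
p=cv2.undistortPoints(np.c_[u.ravel(),v.ravel()].astype(float).reshape(-1,1,2),k,D).reshape(-1,2)
W=((np.c_[p,np.ones(len(p))]*d.reshape(-1,1)-t)@R).reshape(420,560,3)
m=roi&(abs(W[...,2]-.134)<.004); print("top pts",m.sum(),W[m].mean(0),np.median(W[m],0), (W[m].max(0)+W[m].min(0))/2)
m=roi&(abs(W[...,2]-.066)<.002)&(g>130)&(hsv[...,1]<60); print("collar",m.sum(),W[m].min(0),W[m].max(0))
m=roi&(abs(W[...,2]-.06)<.003); X=W[m][:,:2]*1000; print("stand",cv2.minAreaRect(X.astype(np.float32)))
E
```

```text
handle bbox (262, 184, 14, 9) 48.0
0.0 0.0 0.0 axis top [[0.58644825 0.41548146 0.134     ]]
top pts 580 [0.4365718  0.23596092 0.13247154] [0.43655983 0.23578047 0.13248942] [0.43623675 0.23618228 0.13228832]
collar 219 [0.42670481 0.22084989 0.06400326] [0.45173242 0.25115489 0.06767675]
stand ((435.8428955078125, 235.97775268554688), (70.24240112304688, 70.38655090332031), 65.73513793945312)
```

```bash
python3 -m crank '[[[0.27,-0.87,0],[0,0,0]],[[0,0,4.8],[0,0,0]],[[0,0,4.8],[0,0,0]],[[0,0,3.9],[0,0,0]],[[0,0,1.0],[0,0,0]]]'; python3 -m crank '[[[0,0,0],[0,0,0]],[[0,0,0],[0,0,0]],[[0,0,0],[0,0,0]]]'
```

```text
clock: 3.05
tcp_pos: [0.4348, 0.2326, 0.0827]
orientation: [3.138, -0.002, -0.009]
contact_force: [-0.5, -0.8, -0.3]
grip_width: 0.085
gripper_force: 0.0
clock: 3.35
tcp_pos: [0.4382, 0.236, 0.0883]
orientation: [-3.14, -0.0, -0.005]
contact_force: [0.4, 0.8, -0.5]
grip_width: 0.0851
gripper_force: 0.0
```

```bash
python3 -m crank '[[[0,0,0],[0,0,0]],[[0,0,0],[0,0,0]],[[0,0,0],[0,0,0]]]'; python3 -m crank '[[[0,0,0],[0,0,0]],[[0,0,0],[0,0,0]],[[0,0,0],[0,0,0]],[[0,0,0],[0,0,0]],[[0,0,0],[0,0,0]]]' 0 80; python3 -m crank '[[[0,0,0],[0,0,0]],[[0,0,0],[0,0,0]],[[0,0,0],[0,0,0]]]';python3 -m crank '[[[0,0,0],[0,0,0]],[[0,0,0],[0,0,0]],[[0,0,0],[0,0,0]]]'
```

```text
clock: 3.65
tcp_pos: [0.437, 0.2353, 0.0869]
orientation: [-3.141, -0.001, -0.002]
contact_force: [0.4, 0.4, 0.2]
grip_width: 0.0849
gripper_force: 0.0
clock: 4.15
tcp_pos: [0.4367, 0.2355, 0.0863]
orientation: [-3.141, -0.002, -0.0]
contact_force: [-0.1, 1.0, 1.0]
grip_width: 0.0201
gripper_force: 78.0
clock: 4.45
tcp_pos: [0.4367, 0.2353, 0.0863]
orientation: [-3.142, -0.001, -0.0]
contact_force: [0.3, 1.2, 0.0]
grip_width: 0.0204
gripper_force: 78.1
clock: 4.75
tcp_pos: [0.4367, 0.2352, 0.0863]
orientation: [-3.142, -0.001, -0.0]
contact_force: [-0.8, 1.0, -0.7]
grip_width: 0.0203
gripper_force: 78.1
```

```bash
cat > chk.py <<'E'
import sys
from bench import monitor
s=monitor.get_obs(); lim=float(sys.argv[1]); f=s["contact_force"]
print("t %.2f"%s["clock"],"xyz_mm",(s["tcp_pos"]*1000).round(2),"F",f.round(2),"M",s["moment"].round(2))
sys.exit(f[2]>lim)
E
python3 -m crank '[[[0,0,-1],[0,0,0]],[[0,0,-2.5],[0,0,0]],[[0,0,-2.5],[0,0,0]],[[0,0,-2.5],[0,0,0]],[[0,0,-1.5],[0,0,0]]]'; python3 -m crank '[[[1.77,4.18,0],[0,0,0]],[[1.77,4.18,0],[0,0,0]],[[1.77,4.18,0],[0,0,0]],[[1.77,4.18,0],[0,0,0]],[[1.77,4.18,0],[0,0,0]]]'; python3 -m crank '[[[1.77,4.18,0],[0,0,0]],[[0,0,3],[0,0,0]],[[0,0,2],[0,0,0]],[[0,0,0],[0,0,0]],[[0,0,0],[0,0,0]]]';python3 -m crank '[[[0,0,0],[0,0,0]],[[0,0,0],[0,0,0]],[[0,0,0],[0,0,0]]]'; python3 chk.py 5
python3 - <<'E'
from h import *
E=ext("wrist"); im,d=optics.grab_frame("wrist"); cv2.imwrite("pics/w2.png",im[...,::-1])
E
```

```text
clock: 5.25
tcp_pos: [0.4369, 0.2351, 0.1886]
orientation: [-3.141, -0.001, -0.002]
contact_force: [1.3, -0.1, -1.5]
grip_width: 0.0204
gripper_force: 79.2
clock: 5.75
tcp_pos: [0.5252, 0.0241, 0.1869]
orientation: [3.141, 0.001, -0.001]
contact_force: [1.3, 1.1, -1.5]
grip_width: 0.0206
gripper_force: 79.2
clock: 6.25
tcp_pos: [0.5428, -0.0154, 0.1368]
orientation: [-3.142, -0.002, 0.001]
contact_force: [-0.5, 0.5, -1.7]
grip_width: 0.0205
gripper_force: 79.2
clock: 6.55
tcp_pos: [0.5436, -0.0153, 0.1373]
orientation: [3.141, 0.002, 0.003]
contact_force: [0.3, -0.2, -1.8]
grip_width: 0.0207
gripper_force: 79.2
t 6.55 xyz_mm [543.6  -15.33 137.27] F [ 0.3  -0.19 -1.76] M [0.   0.02 0.02]False
```

View pics/w2.png

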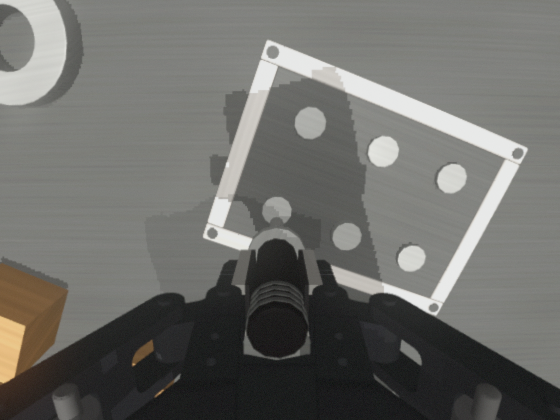

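The wrist view shows the probe held upright over the near-left button (277,210). The other buttons are at (310,123), (383,151), (451,178), (346,236) and (411,258).

```bash
python3 - <<'E'
from h import *
E=ext("wrist"); print((cast(E,[[277,210],[310,123],[383,151],[451,178],[346,236],[411,258]],.031)*1000).round(1))
E
python3 -m crank '[[[0,0,0.8],[0,0,0]],[[0,0,0.5],[0,0,0]],[[0,0,0],[0,0,0]],[[0,0,0],[0,0,0]]]' >/dev/null; python3 chk.py 2 &&
python3 -m crank '[[[0,0,0.1],[0,0,0]]]' >/dev/null && python3 chk.py 2 &&
python3 -m crank '[[[0,0,0.1],[0,0,0]]]' >/dev/null && python3 chk.py 2 &&
python3 -m crank '[[[0,0,0.1],[0,0,0]]]' >/dev/null && python3 chk.py 2 &&
python3 -m crank '[[[0,0,0.1],[0,0,0]]]' >/dev/null && python3 chk.py 2 &&
python3 -m crank '[[[0,0,0.05],[0,0,0]]]' >/dev/null && python3 chk.py 2 &&
python3 -m crank '[[[0,0,0.05],[0,0,0]]]' >/dev/null && python3 chk.py 2 &&
python3 -m crank '[[[0,0,0.05],[0,0,0]]]' >/dev/null && python3 chk.py 2 &&
python3 -m crank '[[[0,0,0.05],[0,0,0]]]' >/dev/null && python3 chk.py 2 &&
python3 -m crank '[[[0,0,0.05],[0,0,0]]]' >/dev/null && python3 chk.py 2 &&
python3 -m crank '[[[0,0,0.05],[0,0,0]]]' >/dev/null && python3 chk.py 2 &&
python3 -m crank '[[[0,0,0.05],[0,0,0]]]' >/dev/null && python3 chk.py 2 &&
python3 -m crank '[[[0,0,0.05],[0,0,0]]]' >/dev/null && python3 chk.py 2 &&
python3 -m crank '[[[0,0,0.05],[0,0,0]]]' >/dev/null && python3 chk.py 2 &&
python3 -m crank '[[[0,0,0.05],[0,0,0]]]' >/dev/null && python3 chk.py 2 
python3 -m crank '[[[0,0,0],[0,0,0]]]' >/dev/null;  python3 chk.py 2; python3 -m crank '[[[0,0,0],[0,0,0]]]' >/dev/null;  python3 chk.py 2
```

```text
[[ 544.3  -16.3   31. ]
 [ 611.6  -40.7   31. ]
 [ 591.3  -97.1   31. ]
 [ 570.8 -153.2   31. ]
 [ 522.4  -72.7   31. ]
 [ 502.7 -129.    31. ]]
t 7.00 xyz_mm [542.84 -15.47 122.9 ] F [ 0.56 -0.52 -1.64] M [-0.04  0.03 -0.  ]
t 7.10 xyz_mm [543.18 -15.47 123.31] F [-0.17  0.2  -1.76] M [0.01 0.01 0.05]
t 7.20 xyz_mm [543.24 -15.5  123.44] F [ 0.22  1.56 -2.64] M [-0.04  0.01 -0.03]False
False
False
```

```bash
sed -i 's/sys.exit(f\[2\]>lim)/sys.exit(int(f[2]>lim))/' chk.py
python3 -m crank '[[[0,0,0.2],[0,0,0]]]' >/dev/null && python3 chk.py 2 &&
python3 -m crank '[[[0,0,0.1],[0,0,0]]]' >/dev/null && python3 chk.py 2 &&
python3 -m crank '[[[0,0,0.1],[0,0,0]]]' >/dev/null && python3 chk.py 2 &&
python3 -m crank '[[[0,0,0.1],[0,0,0]]]' >/dev/null && python3 chk.py 2 &&
python3 -m crank '[[[0,0,0.05],[0,0,0]]]' >/dev/null && python3 chk.py 2 &&
python3 -m crank '[[[0,0,0.05],[0,0,0]]]' >/dev/null && python3 chk.py 2 &&
python3 -m crank '[[[0,0,0.05],[0,0,0]]]' >/dev/null && python3 chk.py 2 &&
python3 -m crank '[[[0,0,0.05],[0,0,0]]]' >/dev/null && python3 chk.py 2 &&
python3 -m crank '[[[0,0,0.05],[0,0,0]]]' >/dev/null && python3 chk.py 2 &&
python3 -m crank '[[[0,0,0.05],[0,0,0]]]' >/dev/null && python3 chk.py 2 &&
python3 -m crank '[[[0,0,0.05],[0,0,0]]]' >/dev/null && python3 chk.py 2 &&
python3 -m crank '[[[0,0,0.05],[0,0,0]]]' >/dev/null && python3 chk.py 2 &&
python3 -m crank '[[[0,0,0.05],[0,0,0]]]' >/dev/null && python3 chk.py 2 &&
python3 -m crank '[[[0,0,0.05],[0,0,0]]]' >/dev/null && python3 chk.py 2 
python3 -m crank '[[[0,0,0],[0,0,0]]]' >/dev/null;  python3 chk.py 2; python3 -m crank '[[[0,0,0],[0,0,0]]]' >/dev/null;  python3 chk.py 2
```

```text
t 7.30 xyz_mm [543.41 -15.48 121.62] F [ 0.17  0.32 -2.43] M [0.   0.02 0.02]
t 7.40 xyz_mm [543.06 -15.53 120.21] F [ 0.52 -0.02 -1.71] M [-0.    0.05  0.01]
t 7.50 xyz_mm [543.05 -15.53 119.21] F [ 0.33 -0.26 -2.66] M [ 0.02 -0.05 -0.01]
t 7.60 xyz_mm [543.06 -15.51 118.2 ] F [ 0.62  0.47 -2.09] M [-0.04 -0.    0.01]
t 7.70 xyz_mm [543.03 -15.51 117.7 ] F [-0.18  0.75 -3.04] M [-0.05  0.03 -0.05]
t 7.80 xyz_mm [543.08 -15.5  117.24] F [-0.28 -0.7  -1.78] M [-0.11  0.02  0.01]
t 7.90 xyz_mm [543.12 -15.52 116.79] F [ 0.23 -0.05 -1.51] M [ 0.01  0.04 -0.  ]
t 8.00 xyz_mm [543.2  -15.51 116.39] F [-0.34  0.53  1.99] M [-0.03  0.16 -0.03]
t 8.10 xyz_mm [543.42 -15.5  116.3 ] F [-1.74 -0.29  5.14] M [-0.03  0.42  0.03]
t 8.20 xyz_mm [543.4  -15.45 116.34] F [-1.41 -0.63  4.38] M [-0.04  0.38 -0.01]
t 8.30 xyz_mm [543.41 -15.49 116.28] F [-0.99 -0.1   5.57] M [-0.01  0.41  0.03]
```

```bash

python3 -m crank '[[[0,0,-0.7],[0,0,0]],[[3.37,1.27,0],[0,0,0]],[[3.37,1.27,0],[0,0,0]],[[0,0,0],[0,0,0]],[[0,0,0],[0,0,0]]]' >/dev/null && python3 chk.py 2 &&
python3 -m crank '[[[0,0,0.1],[0,0,0]]]' >/dev/null && python3 chk.py 2 &&
python3 -m crank '[[[0,0,0.1],[0,0,0]]]' >/dev/null && python3 chk.py 2 &&
python3 -m crank '[[[0,0,0.1],[0,0,0]]]' >/dev/null && python3 chk.py 2 &&
python3 -m crank '[[[0,0,0.1],[0,0,0]]]' >/dev/null && python3 chk.py 2 &&
python3 -m crank '[[[0,0,0.1],[0,0,0]]]' >/dev/null && python3 chk.py 2 &&
python3 -m crank '[[[0,0,0.05],[0,0,0]]]' >/dev/null && python3 chk.py 2 &&
python3 -m crank '[[[0,0,0.05],[0,0,0]]]' >/dev/null && python3 chk.py 2 &&
python3 -m crank '[[[0,0,0.05],[0,0,0]]]' >/dev/null && python3 chk.py 2 &&
python3 -m crank '[[[0,0,0.05],[0,0,0]]]' >/dev/null && python3 chk.py 2 &&
python3 -m crank '[[[0,0,0.05],[0,0,0]]]' >/dev/null && python3 chk.py 2 &&
python3 -m crank '[[[0,0,0.05],[0,0,0]]]' >/dev/null && python3 chk.py 2 &&
python3 -m crank '[[[0,0,0.05],[0,0,0]]]' >/dev/null && python3 chk.py 2 &&
python3 -m crank '[[[0,0,0.05],[0,0,0]]]' >/dev/null && python3 chk.py 2 &&
python3 -m crank '[[[0,0,0.05],[0,0,0]]]' >/dev/null && python3 chk.py 2 &&
python3 -m crank '[[[0,0,0.05],[0,0,0]]]' >/dev/null && python3 chk.py 2 
python3 -m crank '[[[0,0,0],[0,0,0]]]' >/dev/null;  python3 chk.py 2; python3 -m crank '[[[0,0,0],[0,0,0]]]' >/dev/null;  python3 chk.py 2
```

```text
t 8.80 xyz_mm [610.46 -41.13 122.34] F [ 0.46  0.22 -0.94] M [-0.    0.01  0.02]
t 8.90 xyz_mm [609.48 -40.33 121.47] F [ 0.04  0.43 -1.33] M [-0.02  0.01  0.07]
t 9.00 xyz_mm [609.48 -40.29 120.61] F [ 0.48 -0.15 -1.64] M [-0.   -0.03  0.02]
t 9.10 xyz_mm [609.82 -40.47 119.76] F [ 0.54  0.23 -1.52] M [-0.03  0.02  0.  ]
t 9.20 xyz_mm [610.1  -40.64 118.8 ] F [-0.02  0.03 -1.18] M [ 0.05 -0.07 -0.03]
t 9.30 xyz_mm [610.32 -40.74 117.76] F [ 0.31  0.21 -1.44] M [-0.   -0.   -0.01]
t 9.40 xyz_mm [610.38 -40.86 117.21] F [ 0.15  0.24 -2.19] M [ 0.02  0.02 -0.01]
t 9.50 xyz_mm [610.48 -40.84 116.76] F [-0.15  0.02 -1.19] M [-0.01  0.04  0.05]
t 9.60 xyz_mm [610.53 -40.89 116.29] F [ 0.76 -0.5  -1.73] M [ 0.01 -0.04  0.02]
t 9.70 xyz_mm [610.71 -40.86 116.07] F [-0.72 -0.85  2.81] M [-0.04  0.28  0.04]
t 9.80 xyz_mm [610.69 -40.87 116.14] F [0.03 0.48 0.97] M [-0.05  0.27  0.02]
t 9.90 xyz_mm [610.69 -40.85 116.1 ] F [-0.35 -0.1   1.09] M [-0.04  0.19 -0.02]
```

```bash

python3 -m crank '[[[0,0,-0.65],[0,0,0]],[[-1.0,2.83,0],[0,0,0]],[[-1.0,2.83,0],[0,0,0]],[[0,0,0],[0,0,0]],[[0,0,0],[0,0,0]]]' >/dev/null && python3 chk.py 2 &&
python3 -m crank '[[[0,0,0.1],[0,0,0]]]' >/dev/null && python3 chk.py 2 &&
python3 -m crank '[[[0,0,0.1],[0,0,0]]]' >/dev/null && python3 chk.py 2 &&
python3 -m crank '[[[0,0,0.05],[0,0,0]]]' >/dev/null && python3 chk.py 2 &&
python3 -m crank '[[[0,0,0.05],[0,0,0]]]' >/dev/null && python3 chk.py 2 &&
python3 -m crank '[[[0,0,0.1],[0,0,0]]]' >/dev/null && python3 chk.py 2 &&
python3 -m crank '[[[0,0,0.1],[0,0,0]]]' >/dev/null && python3 chk.py 2 &&
python3 -m crank '[[[0,0,0.05],[0,0,0]]]' >/dev/null && python3 chk.py 2 &&
python3 -m crank '[[[0,0,0.05],[0,0,0]]]' >/dev/null && python3 chk.py 2 &&
python3 -m crank '[[[0,0,0.05],[0,0,0]]]' >/dev/null && python3 chk.py 2 &&
python3 -m crank '[[[0,0,0.05],[0,0,0]]]' >/dev/null && python3 chk.py 2 &&
python3 -m crank '[[[0,0,0.05],[0,0,0]]]' >/dev/null && python3 chk.py 2 &&
python3 -m crank '[[[0,0,0.05],[0,0,0]]]' >/dev/null && python3 chk.py 2
python3 -m crank '[[[0,0,0],[0,0,0]]]' >/dev/null;  python3 chk.py 2; python3 -m crank '[[[0,0,0],[0,0,0]]]' >/dev/null;  python3 chk.py 2
```

```text
t 10.40 xyz_mm [590.37 -98.36 122.5 ] F [-0.32  0.28 -1.64] M [ 0.02 -0.01 -0.01]
t 10.50 xyz_mm [591.04 -96.31 121.64] F [-0.63  0.03 -1.51] M [ 0.04 -0.01  0.03]
t 10.60 xyz_mm [591.  -96.  120.4] F [-0.25  0.67 -1.21] M [-0.06  0.02  0.01]
t 10.70 xyz_mm [590.73 -96.34 119.66] F [-0.33  0.18 -2.02] M [-0.03 -0.02 -0.04]
t 10.80 xyz_mm [590.64 -96.82 119.16] F [ 0.2  -0.27 -1.03] M [-0.02  0.08  0.01]
t 10.90 xyz_mm [590.66 -97.15 118.26] F [-0.77 -0.79 -1.63] M [-0.03  0.01  0.02]
t 11.00 xyz_mm [590.58 -97.32 117.21] F [-0.03  1.26 -2.14] M [-0.   -0.03 -0.02]
t 11.10 xyz_mm [590.48 -97.46 116.64] F [ 0.64  0.17 -1.79] M [-0.01  0.01  0.04]
t 11.20 xyz_mm [590.56 -97.46 116.27] F [-0.27  0.59  0.86] M [0.01 0.04 0.  ]
t 11.30 xyz_mm [590.77 -97.48 116.19] F [-0.75  0.79  3.11] M [0.01 0.35 0.05]
t 11.40 xyz_mm [590.74 -97.5  116.22] F [-0.89 -0.69  2.16] M [ 0.    0.27 -0.02]
t 11.50 xyz_mm [590.77 -97.49 116.21] F [-0.69 -0.32  3.62] M [-0.04  0.3  -0.03]
```

```bash

python3 -m crank '[[[0,0,-0.65],[0,0,0]],[[-3.41,-1.22,0],[0,0,0]],[[-3.41,-1.22,0],[0,0,0]],[[0,0,0],[0,0,0]],[[0,0,0],[0,0,0]]]' >/dev/null && python3 chk.py 2 &&
python3 -m crank '[[[0,0,0.1],[0,0,0]]]' >/dev/null && python3 chk.py 2 &&
python3 -m crank '[[[0,0,0.1],[0,0,0]]]' >/dev/null && python3 chk.py 2 &&
python3 -m crank '[[[0,0,0.05],[0,0,0]]]' >/dev/null && python3 chk.py 2 &&
python3 -m crank '[[[0,0,0.05],[0,0,0]]]' >/dev/null && python3 chk.py 2 &&
python3 -m crank '[[[0,0,0.1],[0,0,0]]]' >/dev/null && python3 chk.py 2 &&
python3 -m crank '[[[0,0,0.1],[0,0,0]]]' >/dev/null && python3 chk.py 2 &&
python3 -m crank '[[[0,0,0.05],[0,0,0]]]' >/dev/null && python3 chk.py 2 &&
python3 -m crank '[[[0,0,0.05],[0,0,0]]]' >/dev/null && python3 chk.py 2 &&
python3 -m crank '[[[0,0,0.05],[0,0,0]]]' >/dev/null && python3 chk.py 2 &&
python3 -m crank '[[[0,0,0.05],[0,0,0]]]' >/dev/null && python3 chk.py 2 &&
python3 -m crank '[[[0,0,0.05],[0,0,0]]]' >/dev/null && python3 chk.py 2 &&
python3 -m crank '[[[0,0,0.05],[0,0,0]]]' >/dev/null && python3 chk.py 2
python3 -m crank '[[[0,0,0],[0,0,0]]]' >/dev/null;  python3 chk.py 2; python3 -m crank '[[[0,0,0],[0,0,0]]]' >/dev/null;  python3 chk.py 2
```

```text
t 12.00 xyz_mm [522.13 -73.06 122.69] F [ 0.94  0.16 -0.76] M [-0.02 -0.05  0.01]
t 12.10 xyz_mm [523.67 -73.49 121.85] F [ 0.24  0.19 -0.92] M [-0.   -0.    0.01]
t 12.20 xyz_mm [523.52 -73.48 120.45] F [ 0.66  0.62 -1.74] M [ 0.06 -0.04  0.02]
t 12.30 xyz_mm [523.01 -73.34 119.63] F [-1.01 -0.94 -2.09] M [ 0.04  0.06 -0.  ]
t 12.40 xyz_mm [522.87 -73.3  119.26] F [0.43 0.2  2.32] M [-0.04  0.08  0.06]
t 12.50 xyz_mm [522.73 -73.29 119.33] F [ 0.01 -0.31 -0.49] M [-0.09 -0.12  0.02]
t 12.60 xyz_mm [522.6  -73.23 119.34] F [ 0.39 -0.52 -0.99] M [-0.05 -0.06 -0.  ]
```

```bash

python3 -m crank '[[[0,0,-0.35],[0,0,0]],[[-1.03,2.81,0],[0,0,0]],[[-1.03,2.81,0],[0,0,0]],[[0,0,0],[0,0,0]],[[0,0,0],[0,0,0]]]' >/dev/null && python3 chk.py 2 &&
python3 -m crank '[[[0,0,0.1],[0,0,0]]]' >/dev/null && python3 chk.py 2 &&
python3 -m crank '[[[0,0,0.1],[0,0,0]]]' >/dev/null && python3 chk.py 2 &&
python3 -m crank '[[[0,0,0.1],[0,0,0]]]' >/dev/null && python3 chk.py 2 &&
python3 -m crank '[[[0,0,0.1],[0,0,0]]]' >/dev/null && python3 chk.py 2 &&
python3 -m crank '[[[0,0,0.1],[0,0,0]]]' >/dev/null && python3 chk.py 2 &&
python3 -m crank '[[[0,0,0.05],[0,0,0]]]' >/dev/null && python3 chk.py 2 &&
python3 -m crank '[[[0,0,0.05],[0,0,0]]]' >/dev/null && python3 chk.py 2 &&
python3 -m crank '[[[0,0,0.05],[0,0,0]]]' >/dev/null && python3 chk.py 2 &&
python3 -m crank '[[[0,0,0.05],[0,0,0]]]' >/dev/null && python3 chk.py 2 &&
python3 -m crank '[[[0,0,0.05],[0,0,0]]]' >/dev/null && python3 chk.py 2 &&
python3 -m crank '[[[0,0,0.05],[0,0,0]]]' >/dev/null && python3 chk.py 2 &&
python3 -m crank '[[[0,0,0.05],[0,0,0]]]' >/dev/null && python3 chk.py 2
python3 -m crank '[[[0,0,0],[0,0,0]]]' >/dev/null;  python3 chk.py 2; python3 -m crank '[[[0,0,0],[0,0,0]]]' >/dev/null;  python3 chk.py 2
```

```text
t 13.10 xyz_mm [ 501.48 -129.96  122.93] F [-0.04  0.94 -1.84] M [ 0.1  -0.05  0.01]
t 13.20 xyz_mm [ 502.23 -128.43  122.05] F [-0.37  0.85 -1.09] M [ 0.  0. -0.]
t 13.30 xyz_mm [ 502.19 -128.19  120.85] F [ 0.45  0.06 -1.64] M [-0.03 -0.03  0.06]
t 13.40 xyz_mm [ 502.04 -128.47  119.74] F [ 0.47  0.16 -1.24] M [ 0.01  0.02 -0.03]
t 13.50 xyz_mm [ 501.93 -128.79  118.68] F [-0.1  -0.62 -1.91] M [ 0.02 -0.02 -0.02]
t 13.60 xyz_mm [ 501.81 -129.05  117.66] F [-0.05  0.46 -1.04] M [ 0.02 -0.05  0.03]
t 13.70 xyz_mm [ 501.75 -129.19  117.14] F [ 0.62 -0.44 -1.13] M [-0.01 -0.01 -0.05]
t 13.80 xyz_mm [ 501.79 -129.31  116.73] F [ 0.76  0.82 -1.93] M [ 0.06  0.01 -0.06]
t 13.90 xyz_mm [ 501.78 -129.36  116.27] F [-0.05 -0.48  0.86] M [ 0.08  0.06 -0.05]
t 14.00 xyz_mm [ 502.09 -129.35  116.19] F [-1.16  0.54  4.71] M [ 0.08  0.4  -0.03]
t 14.10 xyz_mm [ 502.04 -129.36  116.23] F [-0.86  0.2   3.6 ] M [ 0.12  0.36 -0.02]
t 14.20 xyz_mm [ 502.   -129.37  116.2 ] F [-0.25  0.59  4.43] M [0.11 0.39 0.03]
```

```bash

python3 -m crank '[[[0,0,-0.65],[0,0,0]],[[3.39,1.23,0],[0,0,0]],[[3.39,1.23,0],[0,0,0]],[[0,0,0],[0,0,0]],[[0,0,0],[0,0,0]]]' >/dev/null && python3 chk.py 2 &&
python3 -m crank '[[[0,0,0.1],[0,0,0]]]' >/dev/null && python3 chk.py 2 &&
python3 -m crank '[[[0,0,0.1],[0,0,0]]]' >/dev/null && python3 chk.py 2 &&
python3 -m crank '[[[0,0,0.1],[0,0,0]]]' >/dev/null && python3 chk.py 2 &&
python3 -m crank '[[[0,0,0.1],[0,0,0]]]' >/dev/null && python3 chk.py 2 &&
python3 -m crank '[[[0,0,0.1],[0,0,0]]]' >/dev/null && python3 chk.py 2 &&
python3 -m crank '[[[0,0,0.05],[0,0,0]]]' >/dev/null && python3 chk.py 2 &&
python3 -m crank '[[[0,0,0.05],[0,0,0]]]' >/dev/null && python3 chk.py 2 &&
python3 -m crank '[[[0,0,0.05],[0,0,0]]]' >/dev/null && python3 chk.py 2 &&
python3 -m crank '[[[0,0,0.05],[0,0,0]]]' >/dev/null && python3 chk.py 2 &&
python3 -m crank '[[[0,0,0.05],[0,0,0]]]' >/dev/null && python3 chk.py 2 &&
python3 -m crank '[[[0,0,0.05],[0,0,0]]]' >/dev/null && python3 chk.py 2
python3 -m crank '[[[0,0,0],[0,0,0]]]' >/dev/null;  python3 chk.py 2; python3 -m crank '[[[0,0,0],[0,0,0]]]' >/dev/null;  python3 chk.py 2
```

```text
t 14.70 xyz_mm [ 569.59 -153.94  121.91] F [-1.   -0.14 -1.47] M [-0.02 -0.01 -0.04]
t 14.80 xyz_mm [ 568.53 -153.52  120.99] F [-0.31  0.57 -1.61] M [-0.01  0.02 -0.02]
t 14.90 xyz_mm [ 568.51 -153.56  120.1 ] F [-0.52 -0.03 -1.13] M [ 0.05 -0.03 -0.03]
t 15.00 xyz_mm [ 568.92 -153.64  119.26] F [-0.6   0.25 -2.24] M [-0.01  0.    0.03]
t 15.10 xyz_mm [ 569.19 -153.77  118.31] F [ 0.42 -0.27 -1.34] M [ 0.   -0.01 -0.02]
t 15.20 xyz_mm [ 569.45 -153.84  117.32] F [ 0.24  0.34 -2.16] M [ 0.08  0.04 -0.03]
t 15.30 xyz_mm [ 569.45 -153.86  116.72] F [-0.14 -0.3  -1.73] M [-0.03  0.06  0.04]
t 15.40 xyz_mm [ 569.56 -153.89  116.27] F [ 0.47 -0.49 -1.96] M [ 0.04 -0.02  0.02]
t 15.50 xyz_mm [ 569.72 -153.9   115.96] F [-0.83  0.77  2.26] M [0.06 0.22 0.07]
t 15.60 xyz_mm [ 569.73 -153.87  116.03] F [-1.01 -0.69  0.49] M [ 0.01  0.14 -0.  ]
t 15.70 xyz_mm [ 569.69 -153.91  116.  ] F [-0.93 -0.17  1.1 ] M [0.04 0.18 0.07]
```

Button B, at (0.5225, -0.073), is about 3.1 mm proud. The other five sit at a mean TCP height of 116.17 mm. Now I'll press B.

```bash
sed -e 's/sys.exit.*/sys.exit(int(s["tcp_pos"][2]*1000<lim or f[2]>30))/' chk.py > chz.py
python3 -m crank '[[[0,0,-0.65],[0,0,0]],[[-2.36,-4.03,0],[0,0,0]],[[-2.36,-4.03,0],[0,0,0]],[[0,0,0],[0,0,0]],[[0,0,0],[0,0,0]]]' >/dev/null && python3 chz.py 118 &&
python3 -m crank '[[[0,0,0.1],[0,0,0]],[[0,0,0.1],[0,0,0]],[[0,0,0.05],[0,0,0]]]' >/dev/null && python3 chz.py 118 &&
python3 -m crank '[[[0,0,0.05],[0,0,0]],[[0,0,0.05],[0,0,0]],[[0,0,0.05],[0,0,0]]]' >/dev/null && python3 chz.py 118 &&
python3 -m crank '[[[0,0,0.05],[0,0,0]]]' >/dev/null && python3 chz.py 118 &&
python3 -m crank '[[[0,0,0.05],[0,0,0]]]' >/dev/null && python3 chz.py 118 &&
python3 -m crank '[[[0,0,0.05],[0,0,0]]]' >/dev/null && python3 chz.py 118 &&
python3 -m crank '[[[0,0,0.05],[0,0,0]]]' >/dev/null && python3 chz.py 118 &&
python3 -m crank '[[[0,0,0.05],[0,0,0]]]' >/dev/null && python3 chz.py 118 &&
python3 -m crank '[[[0,0,0.05],[0,0,0]]]' >/dev/null && python3 chz.py 118 &&
python3 -m crank '[[[0,0,0.05],[0,0,0]]]' >/dev/null && python3 chz.py 118
python3 -m crank '[[[0,0,0],[0,0,0]]]' >/dev/null;  python3 chk.py 50; python3 -m crank '[[[0,0,0],[0,0,0]]]' >/dev/null;  python3 chk.py 50
```

```text
t 16.20 xyz_mm [522.2  -72.3  122.85] F [-0.59 -1.05 -1.93] M [-0.02 -0.02 -0.01]
t 16.50 xyz_mm [522.6  -74.36 119.59] F [ 0.52  0.08 -0.4 ] M [-0.04  0.08  0.  ]
t 16.80 xyz_mm [522.96 -73.96 119.09] F [-2.04 -1.63  9.06] M [-0.42  0.6  -0.05]
t 16.90 xyz_mm [523.15 -73.91 119.02] F [-2.15 -1.77 12.12] M [-0.41  0.87  0.04]
t 17.00 xyz_mm [523.21 -73.92 118.74] F [-3.09 -1.35 12.8 ] M [-0.43  0.97  0.01]
t 17.10 xyz_mm [523.24 -73.9  118.35] F [-3.48 -1.39 12.12] M [-0.38  0.9   0.01]
t 17.20 xyz_mm [523.22 -73.94 117.86] F [-2.6  -2.2  12.66] M [-0.3   0.88  0.01]
t 17.30 xyz_mm [523.18 -73.94 117.79] F [-3.06 -1.12 12.39] M [-0.37  0.88  0.  ]
t 17.40 xyz_mm [523.2  -73.92 117.82] F [-2.79 -1.61 11.65] M [-0.39  0.86  0.  ]
```

```bash

python3 -m crank '[[[0,0,0.05],[0,0,0]]]' >/dev/null && python3 chz.py 116.5 &&
python3 -m crank '[[[0,0,0.05],[0,0,0]]]' >/dev/null && python3 chz.py 116.5 &&
python3 -m crank '[[[0,0,0.03],[0,0,0]]]' >/dev/null && python3 chz.py 116.5 
python3 -m crank '[[[0,0,0],[0,0,0]],[[0,0,0],[0,0,0]]]' >/dev/null;  python3 chk.py 50; python3 -m crank '[[[0,0,-0.1],[0,0,0]],[[0,0,0],[0,0,0]],[[0,0,0],[0,0,0]]]' >/dev/null;  python3 chk.py 50;python3 -m crank '[[[0,0,-0.04],[0,0,0]],[[0,0,0],[0,0,0]],[[0,0,0],[0,0,0]]]' >/dev/null;  python3 chk.py 50
```

```text
t 17.50 xyz_mm [523.24 -73.92 117.4 ] F [-2.4  -1.15 13.86] M [-0.37  0.96  0.03]
t 17.60 xyz_mm [523.24 -73.92 116.88] F [-2.99 -1.41 12.82] M [-0.4   0.9   0.01]
t 17.70 xyz_mm [523.21 -73.94 116.55] F [-2.42 -1.45 12.4 ] M [-0.34  0.87  0.04]
t 17.90 xyz_mm [523.22 -73.91 116.54] F [-2.7  -2.73 12.01] M [-0.38  0.91  0.01]
t 18.20 xyz_mm [522.87 -73.84 116.68] F [-1.82 -1.79  7.24] M [-0.49  0.48 -0.02]
t 18.50 xyz_mm [522.71 -73.75 116.72] F [-1.29 -2.37  4.98] M [-0.68  0.24 -0.03]
```

```bash

python3 -m crank '[[[0,0,0.1],[0,0,0]],[[0,0,0.04],[0,0,0]],[[0,0,0.02],[0,0,0]],[[0,0,0.02],[0,0,0]],[[0,0,0],[0,0,0]]]' >/dev/null; python3 chk.py 50
python3 -m crank '[[[0,0,-0.3],[0,0,0]],[[0,0,-0.1],[0,0,0]],[[0,0,0],[0,0,0]],[[0,0,0],[0,0,0]],[[0,0,0],[0,0,0]]]' >/dev/null;  python3 chk.py 50
python3 -m crank '[[[0,0,0.05],[0,0,0]]]' >/dev/null;  python3 chk.py 2 &&
python3 -m crank '[[[0,0,0.05],[0,0,0]]]' >/dev/null &&  python3 chk.py 2 &&
python3 -m crank '[[[0,0,0.05],[0,0,0]]]' >/dev/null &&  python3 chk.py 2 &&
python3 -m crank '[[[0,0,0.05],[0,0,0]]]' >/dev/null &&  python3 chk.py 2 &&
python3 -m crank '[[[0,0,0.05],[0,0,0]]]' >/dev/null &&  python3 chk.py 2 &&
python3 -m crank '[[[0,0,0.05],[0,0,0]]]' >/dev/null &&  python3 chk.py 2
python3 -m crank '[[[0,0,0],[0,0,0]]]' >/dev/null;  python3 chk.py 2; python3 -m crank '[[[0,0,0],[0,0,0]]]' >/dev/null;  python3 chk.py 2
```

```text
t 19.00 xyz_mm [523.09 -73.74 115.71] F [-1.86 -2.03 12.21] M [-0.66  0.77  0.02]
t 19.50 xyz_mm [522.09 -73.17 118.25] F [ 0.32 -0.68 -2.05] M [0.01 0.01 0.05]
t 19.60 xyz_mm [522.26 -73.26 117.92] F [-0.21  0.66 -1.  ] M [0.03 0.02 0.02]
t 19.70 xyz_mm [522.23 -73.31 117.45] F [-0.21 -0.42 -1.71] M [ 0.01  0.01 -0.02]
t 19.80 xyz_mm [522.28 -73.32 116.97] F [-0.26 -0.13 -1.42] M [ 0.01 -0.09 -0.01]
t 19.90 xyz_mm [522.3  -73.3  116.51] F [ 0.25 -0.1  -2.68] M [ 0.04 -0.03 -0.02]
t 20.00 xyz_mm [522.33 -73.31 116.05] F [-0.48 -0.08 -1.86] M [0.02 0.01 0.03]
t 20.10 xyz_mm [522.58 -73.31 115.92] F [-1.53  0.11  3.87] M [-0.04  0.36 -0.05]
t 20.20 xyz_mm [522.54 -73.33 115.96] F [-0.6   0.47  2.86] M [-0.03  0.28 -0.04]
t 20.30 xyz_mm [522.54 -73.31 115.91] F [-1.44 -0.11  2.26] M [-0.02  0.25  0.01]
```

```bash

python3 -m crank '[[[0,0,-0.3],[0,0,0]],[[-1.03,2.81,0],[0,0,0]],[[-1.03,2.81,0],[0,0,0]],[[0,0,0],[0,0,0]],[[0,0,0],[0,0,0]]]' >/dev/null; python3 -m crank '[[[0,0,0],[0,0,0]],[[0,0,0],[0,0,0]],[[0,0,0],[0,0,0]]]' >/dev/null; python3 chk.py 2 &&
python3 -m crank '[[[0,0,0.1],[0,0,0]]]' >/dev/null &&  python3 chk.py 2 &&
python3 -m crank '[[[0,0,0.05],[0,0,0]]]' >/dev/null &&  python3 chk.py 2 &&
python3 -m crank '[[[0,0,0.05],[0,0,0]]]' >/dev/null &&  python3 chk.py 2 &&
python3 -m crank '[[[0,0,0.05],[0,0,0]]]' >/dev/null &&  python3 chk.py 2 &&
python3 -m crank '[[[0,0,0.05],[0,0,0]]]' >/dev/null &&  python3 chk.py 2 &&
python3 -m crank '[[[0,0,0.05],[0,0,0]]]' >/dev/null &&  python3 chk.py 2
python3 -m crank '[[[0,0,0],[0,0,0]]]' >/dev/null;  python3 chk.py 2; python3 -m crank '[[[0,0,0],[0,0,0]]]' >/dev/null;  python3 chk.py 2
echo E; python3 -m crank '[[[0,0,-0.3],[0,0,0]],[[4.44,-1.6,0],[0,0,0]],[[4.44,-1.6,0],[0,0,0]],[[0,0,0],[0,0,0]],[[0,0,0],[0,0,0]]]' >/dev/null; python3 -m crank '[[[0,0,0],[0,0,0]],[[0,0,0],[0,0,0]],[[0,0,0],[0,0,0]]]' >/dev/null; python3 chk.py 2 &&
python3 -m crank '[[[0,0,0.1],[0,0,0]]]' >/dev/null &&  python3 chk.py 2 &&
python3 -m crank '[[[0,0,0.05],[0,0,0]]]' >/dev/null &&  python3 chk.py 2 &&
python3 -m crank '[[[0,0,0.05],[0,0,0]]]' >/dev/null &&  python3 chk.py 2 &&
python3 -m crank '[[[0,0,0.05],[0,0,0]]]' >/dev/null &&  python3 chk.py 2 &&
python3 -m crank '[[[0,0,0.05],[0,0,0]]]' >/dev/null &&  python3 chk.py 2 &&
python3 -m crank '[[[0,0,0.05],[0,0,0]]]' >/dev/null &&  python3 chk.py 2
python3 -m crank '[[[0,0,0],[0,0,0]]]' >/dev/null;  python3 chk.py 2; python3 -m crank '[[[0,0,0],[0,0,0]]]' >/dev/null;  python3 chk.py 2
```

```text
t 21.10 xyz_mm [ 502.08 -128.63  118.6 ] F [-0.03  0.29 -1.6 ] M [-0.04 -0.   -0.01]
t 21.20 xyz_mm [ 502.04 -128.96  117.65] F [-0.59  0.65 -2.21] M [-0.03  0.02 -0.02]
t 21.30 xyz_mm [ 501.79 -129.24  116.98] F [-0.34  0.85 -1.87] M [ 0.02 -0.04 -0.01]
t 21.40 xyz_mm [ 501.8  -129.4   116.52] F [-0.16  0.34 -0.95] M [-0.02 -0.03 -0.  ]
t 21.50 xyz_mm [ 501.91 -129.48  116.22] F [-0.87  0.07  3.01] M [ 0.12  0.23 -0.05]
t 21.60 xyz_mm [ 501.91 -129.48  116.3 ] F [ 0.42 -0.41  0.37] M [0.08 0.11 0.01]
t 21.70 xyz_mm [ 501.89 -129.49  116.29] F [-1.26 -0.71  0.79] M [0.11 0.17 0.04]
E
t 22.50 xyz_mm [589.76 -98.27 119.17] F [-0.18 -0.25 -1.87] M [ 0.02 -0.    0.03]
t 22.60 xyz_mm [590.22 -97.95 118.36] F [-0.37  0.3  -2.34] M [ 0.04 -0.    0.05]
t 22.70 xyz_mm [590.28 -97.76 117.63] F [ 0.34  0.14 -1.84] M [-0.01  0.   -0.02]
t 22.80 xyz_mm [590.43 -97.6  117.1 ] F [ 0.53 -0.08 -2.38] M [-0.01  0.01 -0.01]
t 22.90 xyz_mm [590.51 -97.49 116.58] F [-0.08 -0.84 -2.31] M [ 0.06  0.02 -0.01]
t 23.00 xyz_mm [590.66 -97.48 116.23] F [-0.73 -0.71  2.17] M [ 0.02  0.24 -0.02]
t 23.10 xyz_mm [590.61 -97.5  116.25] F [-1.29  0.08 -0.3 ] M [-0.03  0.11  0.04]
t 23.20 xyz_mm [590.65 -97.47 116.29] F [-0.41  0.19  0.2 ] M [ 0.04  0.15 -0.01]
```

B now sits about 0.2 mm below the mean of the five, inside the ±0.3 mm band (D reads about the same), and rechecking A and E shows they haven't moved. I'll return the probe to its stand.

```bash

python3 -m crank '[[[0,0,-1],[0,0,0]],[[0,0,-3],[0,0,0]],[[0,0,-3],[0,0,0]],[[-1.92,-4.16,0],[0,0,0]],[[-1.92,-4.16,0],[0,0,0]]]' >/dev/null
python3 -m crank '[[[-1.92,-4.16,0],[0,0,0]],[[-1.92,-4.16,0],[0,0,0]],[[-1.92,-4.16,0],[0,0,0]],[[-1.92,-4.16,0],[0,0,0]],[[-1.92,-4.16,0],[0,0,0]]]' >/dev/null
python3 -m crank '[[[-1.92,-4.16,0],[0,0,0]],[[0,0,0],[0,0,0]],[[0,0,0],[0,0,0]],[[0,0,0],[0,0,0]],[[0,0,0],[0,0,0]]]' >/dev/null; python3 -m crank '[[[0,0,0],[0,0,0]],[[0,0,0],[0,0,0]],[[0,0,0],[0,0,0]]]';python3 chk.py 2
python3 - <<'E'
from h import *
im,d=optics.grab_frame("wrist"); cv2.imwrite("pics/w3.png",im[...,::-1])
im,d=optics.grab_frame("scene"); cv2.imwrite("pics/s3.png",cv2.resize(im[80:230,300:460,::-1],None,fx=4,fy=4,interpolation=cv2.INTER_CUBIC))
E
```

```text
clock: 25.0
tcp_pos: [0.4369, 0.2348, 0.1861]
orientation: [3.141, -0.0, -0.0]
contact_force: [-0.3, -0.1, -2.3]
grip_width: 0.0201
gripper_force: 79.3
t 25.00 xyz_mm [436.88 234.77 186.08] F [-0.31 -0.08 -2.32] M [0.08 0.01 0.01]
```

View pics/w3.png

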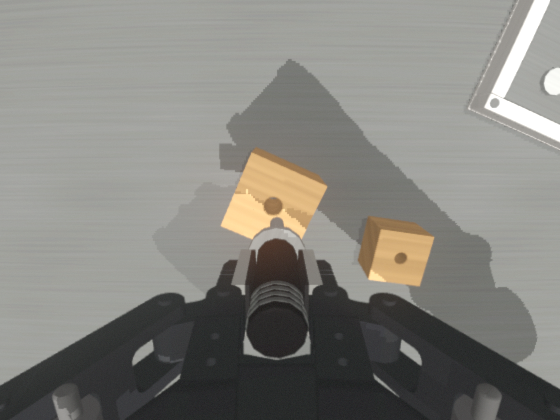

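View pics/s3.png

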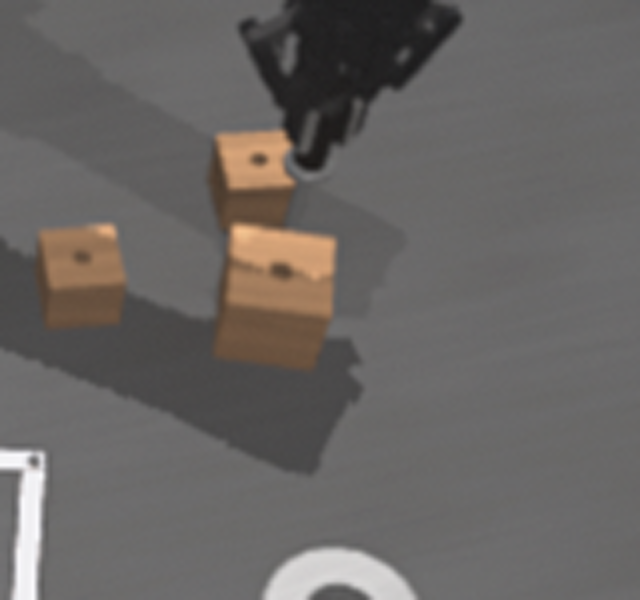

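The wrist view shows the probe still upright in the grip, with the stand's hole at (273,206) just ahead of the tip at about (277,225). The scene crop shows the stand empty, its hole at (280,270). I'll cast the hole.

```bash
python3 - <<'E'
from h import *
E=ext("wrist"); s=monitor.get_obs(); p=s["tcp_pos"]
print(cast(E,[[273,206]],.06), proj(E,[[p[0],p[1],p[2]-.0823],[.436,.236,.06],[.4367,.2353,.06]]))
E
```

```text
[[0.43550031 0.23757568 0.06      ]] [[275.81308222 219.7540665 ]
 [274.83436663 205.4401098 ]
 [275.65024535 204.65227446]]
```

```bash

python3 -m crank '[[[-0.05,-0.1,0],[0,0,0]],[[0,0,2],[0,0,0]],[[0,0,2],[0,0,0]],[[0,0,0],[0,0,0]],[[0,0,0],[0,0,0]]]' >/dev/null; python3 chk.py 2 &&
python3 -m crank '[[[0,0,0.2],[0,0,0]]]' >/dev/null; python3 chk.py 2 &&
python3 -m crank '[[[0,0,0.2],[0,0,0]]]' >/dev/null; python3 chk.py 2 &&
python3 -m crank '[[[0,0,0.2],[0,0,0]]]' >/dev/null; python3 chk.py 2 &&
python3 -m crank '[[[0,0,0.2],[0,0,0]]]' >/dev/null; python3 chk.py 2 &&
python3 -m crank '[[[0,0,0.5],[0,0,0]]]' >/dev/null && python3 chk.py 2 &&
python3 -m crank '[[[0,0,0.5],[0,0,0]]]' >/dev/null && python3 chk.py 2 &&
python3 -m crank '[[[0,0,0.5],[0,0,0]]]' >/dev/null && python3 chk.py 2 &&
python3 -m crank '[[[0,0,0.5],[0,0,0]]]' >/dev/null && python3 chk.py 2 &&
python3 -m crank '[[[0,0,0.5],[0,0,0]]]' >/dev/null && python3 chk.py 2
```

```text
t 25.60 xyz_mm [436.05 236.36 146.27] F [ 1.14  0.06 -0.92] M [ 0.04 -0.06  0.01]
t 25.70 xyz_mm [436.94 236.88 145.22] F [ 0.02  0.17 -1.1 ] M [-0.01 -0.02 -0.02]
t 25.80 xyz_mm [436.85 236.63 142.96] F [-0.13  0.6  -1.54] M [-0.01  0.04 -0.01]
t 25.90 xyz_mm [436.56 236.4  140.57] F [ 0.42  0.66 -1.76] M [ 0.02 -0.02 -0.  ]
t 26.00 xyz_mm [436.35 236.25 138.25] F [-0.21  0.99 -1.81] M [-0.04 -0.01  0.06]
t 26.10 xyz_mm [436.52 236.38 133.27] F [-0.22 -0.51 -1.58] M [-0.01 -0.01  0.02]
t 26.20 xyz_mm [436.2  236.16 127.75] F [-1.4   0.49 -1.71] M [-0.02 -0.02 -0.03]
t 26.30 xyz_mm [436.11 236.1  122.54] F [ 0.81 -0.52 -2.09] M [-0.04 -0.05 -0.01]
t 26.40 xyz_mm [436.08 236.15 117.52] F [ 0.08  1.53 -2.48] M [-0.05 -0.02 -0.01]
t 26.50 xyz_mm [436.1  236.18 112.53] F [-0.07 -0.59 -2.15] M [ 0.02 -0.01  0.01]
```

It's going in cleanly with no lateral force.

```bash

python3 -m crank '[[[0,0,0.5],[0,0,0]]]' >/dev/null && python3 chk.py 1 &&
python3 -m crank '[[[0,0,0.5],[0,0,0]]]' >/dev/null && python3 chk.py 1 &&
python3 -m crank '[[[0,0,0.5],[0,0,0]]]' >/dev/null && python3 chk.py 1 &&
python3 -m crank '[[[0,0,0.5],[0,0,0]]]' >/dev/null && python3 chk.py 1 &&
python3 -m crank '[[[0,0,0.3],[0,0,0]]]' >/dev/null && python3 chk.py 1 &&
python3 -m crank '[[[0,0,0.1],[0,0,0]]]' >/dev/null && python3 chk.py 1 &&
python3 -m crank '[[[0,0,0.05],[0,0,0]]]' >/dev/null && python3 chk.py 1 &&
python3 -m crank '[[[0,0,0.05],[0,0,0]]]' >/dev/null && python3 chk.py 1 &&
python3 -m crank '[[[0,0,0.05],[0,0,0]]]' >/dev/null && python3 chk.py 1 &&
python3 -m crank '[[[0,0,0.05],[0,0,0]]]' >/dev/null && python3 chk.py 1 &&
python3 -m crank '[[[0,0,0.05],[0,0,0]]]' >/dev/null && python3 chk.py 1 &&
python3 -m crank '[[[0,0,0.05],[0,0,0]]]' >/dev/null && python3 chk.py 1
python3 -m crank '[[[0,0,0],[0,0,0]],[[0,0,0],[0,0,0]]]' >/dev/null ; python3 chk.py 1
```

```text
t 26.60 xyz_mm [436.16 236.2  107.6 ] F [-0.25 -0.19 -0.65] M [-0.    0.02  0.04]
t 26.70 xyz_mm [436.2  236.19 102.63] F [ 0.03 -0.87 -1.63] M [ 0.05 -0.01 -0.03]
t 26.80 xyz_mm [436.22 236.22  97.67] F [ 0.25 -0.73 -1.56] M [-0.    0.04  0.01]
t 26.90 xyz_mm [436.2  236.21  92.68] F [-0.19 -0.06 -1.31] M [ 0.01  0.01 -0.04]
t 27.00 xyz_mm [436.04 236.1   89.58] F [-0.41 -0.03 -2.78] M [0.01 0.03 0.02]
t 27.10 xyz_mm [436.01 236.13  88.72] F [-0.35  0.22 -2.06] M [-0.01  0.04  0.  ]
t 27.20 xyz_mm [436.18 236.22  88.51] F [ 1.55 -0.27 -1.9 ] M [ 0.06  0.01 -0.03]
t 27.30 xyz_mm [436.33 236.29  88.24] F [ 0.13  0.   -1.19] M [ 0.01 -0.03  0.03]
t 27.40 xyz_mm [436.3  236.28  87.74] F [-0.03  0.04 -0.78] M [-0.03 -0.01 -0.05]
t 27.50 xyz_mm [436.32 236.28  87.24] F [-0.2  -1.58 -2.63] M [-0.02  0.02  0.02]
t 27.60 xyz_mm [436.25 236.24  86.65] F [ 0.25 -0.83 -2.14] M [-0.01  0.   -0.07]
t 27.70 xyz_mm [436.26 236.25  86.27] F [-1.76 -1.25  5.57] M [-0.31  0.39 -0.05]
t 27.90 xyz_mm [436.24 236.22  86.29] F [-1.09 -0.75  1.5 ] M [-0.2   0.23  0.01]
```

Seated at the same height as at the start. Releasing and backing off.

```bash

python3 -m crank '[[[0,0,0],[0,0,0]],[[0,0,0],[0,0,0]],[[0,0,0],[0,0,0]]]' 3 20; python3 -m crank '[[[0,0,0],[0,0,0]],[[0,0,0],[0,0,0]],[[0,0,0],[0,0,0]],[[0,0,0],[0,0,0]]]' 7; python3 -m crank '[[[0,0,-1],[0,0,0]],[[0,0,-3],[0,0,0]],[[0,0,-4],[0,0,0]],[[0,0,-4],[0,0,0]],[[0,0,-3],[0,0,0]]]';  python3 -m crank '[[[0,4.5,0],[0,0,0]],[[0,4.5,0],[0,0,0]],[[0,0,0],[0,0,0]],[[0,0,0],[0,0,0]],[[0,0,0],[0,0,0]]]'
python3 - <<'E'
from h import *
a,d=optics.grab_frame("top"); b,_=optics.grab_frame("scene")
E=ext("top");k,D,R,t=E
v,u=np.mgrid[:420,:560]
p=cv2.undistortPoints(np.c_[u.ravel(),v.ravel()].astype(float).reshape(-1,1,2),k,D).reshape(-1,2)
W=((np.c_[p,np.ones(len(p))]*d.reshape(-1,1)-t)@R).reshape(420,560,3)
roi=W[240:290,110:165]; m=(roi[...,2]>.115)&(roi[...,2]<.15); print(m.sum(),roi[m].mean(0) if m.any() else 0, roi[m].max(0) if m.any() else 0)
cv2.imwrite("pics/end.png",np.hstack([cv2.resize(a[150:350,90:290,::-1],(400,400)),cv2.resize(b[80:230,300:450,::-1],(400,400))]))
E
```

```text
clock: 28.2
tcp_pos: [0.4363, 0.2363, 0.0861]
orientation: [-3.141, -0.001, -0.0]
contact_force: [0.3, 0.5, 0.0]
grip_width: 0.0298
gripper_force: 0.0
clock: 28.6
tcp_pos: [0.4362, 0.2362, 0.0861]
orientation: [3.142, 0.001, -0.0]
contact_force: [-0.3, 0.3, 0.3]
grip_width: 0.0699
gripper_force: 0.0
clock: 29.1
tcp_pos: [0.4365, 0.2368, 0.2394]
orientation: [-3.14, -0.002, -0.004]
contact_force: [0.1, 0.1, 0.7]
grip_width: 0.0701
gripper_force: 0.0
clock: 29.6
tcp_pos: [0.4362, 0.1473, 0.2366]
orientation: [-3.141, -0.003, -0.001]
contact_force: [0.5, -0.5, -0.1]
grip_width: 0.0703
gripper_force: 0.0
0 0 0
```

View pics/end.png

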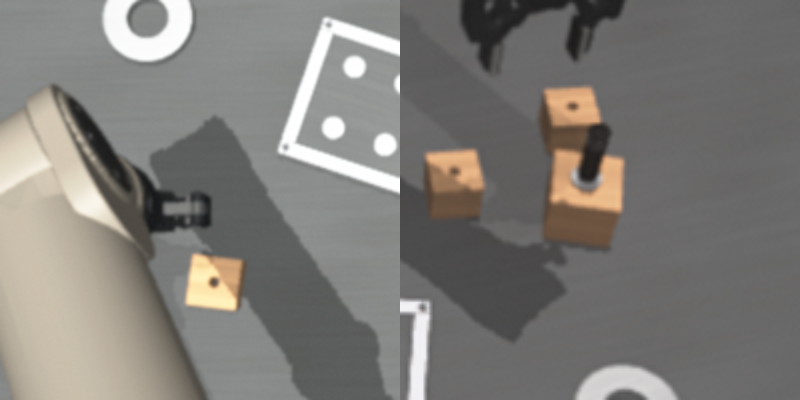

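The scene crop on the right shows the probe upright in the big stand at (595,160), collar on the block's top, with the gripper well clear. On the left the arm hides the stand from the top camera, and the fixture and flange haven't moved.

```bash
python3 -c "
from bench import r; print(r.hand_in())"
```

```text
the job is handed in; nothing more can be done
None
```

I pressed the high button (the middle one in the row nearer the robot, about 3.1 mm proud) down to about 0.2 mm below the average of the other five, about level with the lowest of them; the probe is fully down in its stand and released, and I handed the job in at about 30 s.

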